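# Weigh out an order of decorative stones

### The job

Weigh out a customer's order of decorative stones on the counter scale: first, with the pan still empty, slide the black target grip along its track until it is level with the little wooden order marker. Then put stones into the pan one by one and stop with the first stone that brings the needle level with or past the grip, the grip staying at the marker. Put every stone that is left over into the wooden tray, and leave the other things on the counter where they are.

Things in the scene. Friction and masses are not known exactly. Their poses are not given: they have to be found in the camera images.
- scale: Grey counter scale, fixed, turned by up to 0.12 rad. Origin: centre of its underside, on the counter; x points away from the robot, y left along the track, z up. A control deck (75 mm in x, 230 in y, top 50 mm above the counter, centre 135 mm in -x from the origin) with the target grip's track, needle strip and order marker lies in front of a steel pan.
- target_grip (a joint): Position of the black target grip on its track, m: 0 at the -y end of the track, growing towards the scale's +y, up to 0.12. It starts between 0 and 0.015, needs about 1.5 N to slide and stays where it is left. Same zero and same scale as needle: the needle stands level with the grip when the two numbers are equal.
- target_grip_top (a point): Centre of the top of the target grip, a black upright block 24 mm (x) by 18 mm (y) by 36 mm tall, with a white line across its top and a thin black pointer over the needle strip. Its top is 87 mm above the counter, the deck under it 50 mm. Axes as the scale's. It can be pinched across y (18 mm) from above, or pushed.
- order_marker: Small fixed wooden fin on the deck, on the robot's side of the track, 22 mm in -x of the grip's path: foot 12 by 16 mm, fin 5 mm thick, 18 mm tall. Origin: centre of its underside on the deck; axes as the scale's. The target grip is set when its centre has the same y (along the scale's y axis) as the fin, somewhere 50 to 90 mm from the track's zero.
- needle (a joint): Reading of the scale, m: the dark steel needle's place along the white strip on the deck, 0 with the pan empty, growing towards +y. Each stone moves it about 18 mm (16.5 to 19.5 mm, as stones differ a little in weight). It swings for about half a second after a load.
- needle_tip (a point): On the middle line of the needle's top, a dark steel bar 22 by 5 mm lying almost flush on the strip. Axes as the scale's.
- pan_floor (a point): Centre of the floor of the scale's steel pan: rectangular, 180 mm in x by 220 mm in y outside, walls 4 mm thick rising 12 mm above the floor. Axes as the scale's; it lies 12 mm in +x of the scale's origin. Empty, the floor is 100 mm above the counter; it sinks straight down on a soft spring, 6 mm per stone and 36 mm at most, and never tilts.
- tray: Wooden stock tray for the stones not needed, fixed, open above: 105 mm in x by 235 mm in y by 32 mm tall outside, walls and floor 5 mm thick. Origin: centre of its underside on the counter; it may stand turned by up to 0.1 rad.
- stone1: Polished pale stone pebble, a round flat disc 36 mm in diameter and 22 mm tall with bevelled rims (the upright part of the rim is 5 to 17 mm up), about 60 g. Origin: centre of its underside, its z axis being up as it lies at the start. Lies loose on the counter; 6 to 8 of the eight are present, the others are None throughout.
- stone2: Polished pale stone pebble, a round flat disc 36 mm in diameter and 22 mm tall with bevelled rims (the upright part of the rim is 5 to 17 mm up), about 60 g. Origin: centre of its underside, its z axis being up as it lies at the start. Lies loose on the counter; 6 to 8 of the eight are present, the others are None throughout.
- stone3: Polished pale stone pebble, a round flat disc 36 mm in diameter and 22 mm tall with bevelled rims (the upright part of the rim is 5 to 17 mm up), about 60 g. Origin: centre of its underside, its z axis being up as it lies at the start. Lies loose on the counter; 6 to 8 of the eight are present, the others are None throughout.
- stone4: Polished pale stone pebble, a round flat disc 36 mm in diameter and 22 mm tall with bevelled rims (the upright part of the rim is 5 to 17 mm up), about 60 g. Origin: centre of its underside, its z axis being up as it lies at the start. Lies loose on the counter; 6 to 8 of the eight are present, the others are None throughout.
- stone5: Polished pale stone pebble, a round flat disc 36 mm in diameter and 22 mm tall with bevelled rims (the upright part of the rim is 5 to 17 mm up), about 60 g. Origin: centre of its underside, its z axis being up as it lies at the start. Lies loose on the counter; 6 to 8 of the eight are present, the others are None throughout.
- stone6: Polished pale stone pebble, a round flat disc 36 mm in diameter and 22 mm tall with bevelled rims (the upright part of the rim is 5 to 17 mm up), about 60 g. Origin: centre of its underside, its z axis being up as it lies at the start. Lies loose on the counter; 6 to 8 of the eight are present, the others are None throughout.
- stone7: Polished pale stone pebble, a round flat disc 36 mm in diameter and 22 mm tall with bevelled rims (the upright part of the rim is 5 to 17 mm up), about 60 g. Origin: centre of its underside, its z axis being up as it lies at the start. Lies loose on the counter; 6 to 8 of the eight are present, the others are None throughout.
- stone8: Polished pale stone pebble, a round flat disc 36 mm in diameter and 22 mm tall with bevelled rims (the upright part of the rim is 5 to 17 mm up), about 60 g. Origin: centre of its underside, its z axis being up as it lies at the start. Lies loose on the counter; 6 to 8 of the eight are present, the others are None throughout.
- tealight: Bystander: tealight candle in an aluminium cup, 39 mm in diameter, 16 mm tall, among the stones. Origin: centre of its underside.
- bud_vase: Bystander: little blue ceramic vase, 42 mm in diameter, 60 mm tall, among the stones. Origin: centre of its underside.
- matchbox: Bystander: matchbox 34 by 50 by 15 mm, at the far side of the counter. Origin: centre of its underside.
- gift_box: Bystander: cardboard gift box 90 by 120 by 50 mm, at the left. Origin: centre of its underside.
- mug: Bystander: white mug, 80 mm in diameter, 90 mm tall, at the left. Origin: centre of its underside.
Mind the look-alikes: they are no part of the job. Leave any orange or yellow look-alike of the stone1 alone.

How it is judged:
By the outcome, as a careful person would: the job done as asked, in the order asked, and still so for the second after the job is handed in, with the robot touching nothing.
Of stone1, stone2, stone3, stone4, stone5, stone6, stone7, stone8 only 6 to 8 are there at a start; the rules pass over those that are not, and their reading is None.
At some moment in a run one of stone1, stone2, stone3, stone4, stone5, stone6, stone7, stone8 may be knocked a few centimetres aside while the robot is not near it.
Once in a run the grip may slacken for a moment while it holds something.
It also fails if it takes over 210 s, if anything falls off the work surface, if the arm or the gripper's body presses on something with over 40 N, if the wrist force passes 120 N, or if a joint passes its speed limit or range.

### The arm

A 6-joint arm with a two-finger parallel gripper is mounted at the origin on the work surface. World frame = base frame: x ahead of the robot, y to its left, z up, the work surface at z = 0. Lengths are in m, angles in rad, forces in N, time in s.
With the tool pointing down it reaches from about 0.4 to 0.925 m from the base axis. Payload 12.5 kg.
Tool frame: the origin (TCP) lies between the finger pads; the fingertips stand 25 mm ahead of it and the grasp point (between the pads) lies 6 mm ahead of it; z points along the fingers, y is the line along which they close (so a half turn about z gives the same grasp; the last joint's range is limited). The gripper opens to 95 mm and grips with 3 to 60 N. Pads are 20 mm wide; open, the fingers measure 119 mm over their backs; the gripper's body (75 mm by 180 mm) begins 59 mm behind the grasp point.
Start: joints at [1.12, 0.491, 1.559, -0, 1.092, -0.106], TCP at [0.211, 0.588, 0.24] pointing down, gripper open.
Joint ranges: [-3.1, 3.1], [-0.84, 2.19], [0.05, 2.79], [-1.13, 4.28], [0.06, 2.93], [-2.69, 2.69]. Speed limits (rad/s): [2.22, 2.22, 2.79, 3.14, 3.14, 3.14].

### API

Orientations are given as a rotation vector (axis times angle).
In Python, from cell import env, get_image, order gives the robot as it stands.
- The arm moves only by the shell command python3 -m crank 'ROWS' [OPENING] [FORCE]. ROWS is JSON, a list of rows, each a list of 2 entries, a list of its own where there are three numbers: the shift along the tool's x, y, z in cm, then the turn about the tool's z in rad. In form: [[[x, y, z], roll], ...]. A call has 1 to 12 rows; each row shifts and turns the commanded pose from where the row before left it, along the tool's axes as they then stand; what a row does not reach is not made up. A row lasts 1/10 s, in which the tool goes at most 50 mm and 8.59 degrees, less where a joint would pass 70% of its speed; a pose out of reach is approached as far as the arm can. A call is refused whole if a number of a shift passes 5 or a number of a turn 0.15, either way. A call with a gripper value outside its range is refused whole. OPENING is the finger opening in cm, from 0 to 9.51, set as the call begins (- or left out, the last holds). The fingers move at their own pace and stop on an object; FORCE is the grip in N (left out, the last holds). Time passes only in rows, so rows that do not move let the fingers close. It gives the time, the measured TCP pose, the force, the opening and the grip force at its end, in the units of the state.
- env.state(): the state, without advancing time (a new reading comes with each control period).
- get_image(name): name is "scene" or "top" or "wrist"; returns a dict with "color" (400x640x3 uint8, red, green, blue), "range_z" (400x640 float32, m along the optical axis (not along the pixel's ray), 0 where there is no reading), "K" (3x3 intrinsics, pixels), "dist" ([k1, k2, p1, p2, k3] as OpenCV has them; the pictures are not rectified), "R" (3x3) and "t" (3): a world point X has camera coordinates R X + t; the wrist camera has in their place "hand_eye" (4x4, takes a point from camera to tool coordinates, whose origin is the TCP and whose axes are the flange's). Camera axes: x right, y down, z forward; pixel columns grow to the right and rows downward; lengths in m; the calibration is good to about 2 mm. A picture is of the moment at which its call begins: read the wrist's pose just before it.
- order.close_job(): hands the job in; it is judged then, once.
The state is a dict: "time": time; "q": joint angles; "joint_velocities": joint speeds; "joint_torque": joint torques, N m; "ee_pos": TCP position; "tcp_rot": TCP orientation; "ft_force": force on the tool from outside, world axes, zero at the start; "moment": the same for the moment, N m; "gripper_width": finger opening in m; "grip_force": force on a finger pad.
Only numpy, scipy, OpenCV 4.12 (cv2) and the standard library are available. Lean on these libraries where they do the work, as an engineer would, in place of code of your own. Each camera call takes 0.05 s, during which the arm holds its last target. There are 200 camera calls.

## Working session

There is one attempt and no reset: what is moved stays moved. The work goes in short steps, Python scripts to look and compute and a shell command to move; the robot and the scene stay as the last step left them, time stands still between calls to the robot, and variables do not carry over. Pictures are saved under pics/ and viewed, at most 16 in all, crops included, and the job is handed in when it is done.

```bash
ls; mkdir -p pics
python3 - <<'E'
from cell import env,get_image
import cv2
for n in("top","scene"):
    im=get_image(n);cv2.imwrite(f"pics/{n}0.png",im["color"][...,::-1])
    print(n,im["K"],im["dist"],im["R"],im["t"])
s=env.state();print(s["time"],s["ee_pos"],s["tcp_rot"])
E
```

```text
pics
top [[385.60307785   0.         317.09690815]
 [  0.         385.60307785 200.75001109]
 [  0.           0.           1.        ]] [0.01893502 0.         0.         0.         0.        ] [[ 0.01437244 -0.99988886  0.00396293]
 [-0.98376635 -0.0148495  -0.17883865]
 [ 0.17887763 -0.00132825 -0.98387043]] [-0.02760485  0.59265001  1.08753751]
scene [[451.19281731   0.         326.46716711]
 [  0.         451.19281731 202.37213441]
 [  0.           0.           1.        ]] [-0.03111759  0.          0.          0.          0.        ] [[ 0.77781971  0.62831577  0.01468994]
 [ 0.43612826 -0.52277756 -0.73245871]
 [-0.45253579  0.57612752 -0.68065295]] [-0.43630886 -0.19556912  1.6007783 ]
0.1 [0.21113171 0.58805135 0.23912238] [-5.38764112e-01 -3.09479042e+00  1.50830740e-03]
```

View pics/top0.png

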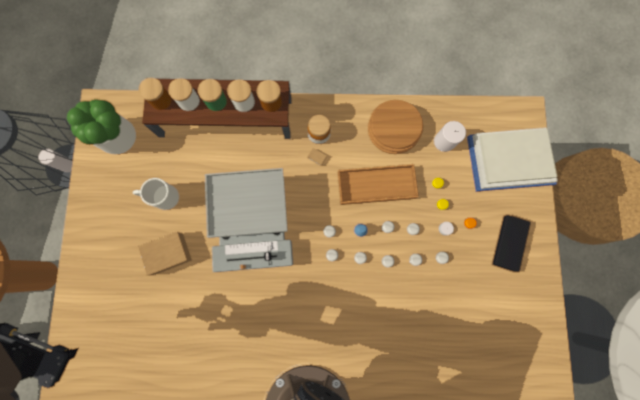

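View pics/scene0.png

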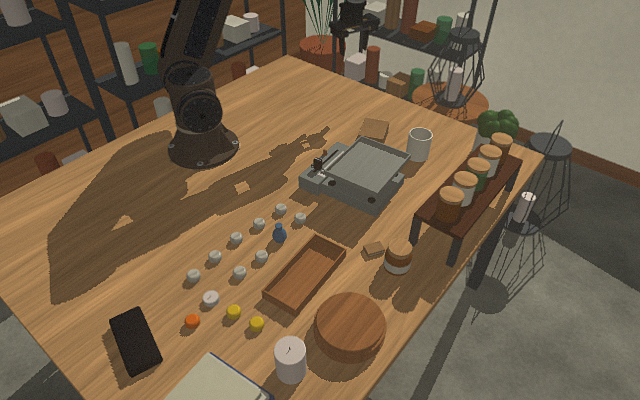

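Top view: pale stones at (329,231), (388,227), (413,229), (332,255), (360,258), (388,261), (416,260), (442,258). Things that could be taken for stones are the tealight (447,228), larger and brighter, the vase (361,230), the yellow pair (438,183) and (443,204), and the orange one (470,223). The grip is near (267,257), the marker near (243,267) and the tray near (378,185).

```bash
cat > h.py <<'E'
import numpy as np,cv2
from cell import env,get_image
from scipy.spatial.transform import Rotation as Ro
def cam(n):
    s=env.state(); im=get_image(n)
    if n=="wrist":
        H=im["hand_eye"]; Rt=Ro.from_rotvec(s["tcp_rot"]).as_matrix()
        A=Rt@H[:3,:3]; c=Rt@H[:3,3]+s["ee_pos"]
        im["A"],im["c"]=A,c
    else: im["A"],im["c"]=im["R"].T,-im["R"].T@im["t"]
    return im
def cast(im,uv,z):
    u=cv2.undistortPoints(np.float64(uv).reshape(-1,1,2),im["K"],im["dist"]).reshape(-1,2)
    d=np.c_[u,np.ones(len(u))]@im["A"].T
    return im["c"]+d*((z-im["c"][2])/d[:,2])[:,None]
def proj(im,P):
    R=im["A"].T;return cv2.projectPoints(np.float64(P).reshape(-1,3),cv2.Rodrigues(R)[0],-R@im["c"],im["K"],im["dist"])[0].reshape(-1,2)
def stones(im,z=.022,area=(30,400)):
    h=cv2.cvtColor(im["color"],cv2.COLOR_RGB2HSV)
    m=((h[...,1]<60)&(h[...,2]>135)).astype(np.uint8)
    n,_,st,ce=cv2.connectedComponentsWithStats(m)
    return [(ce[i].round(1),st[i][4],cast(im,ce[i],z)[0].round(4)) for i in range(1,n) if area[0]<st[i][4]<area[1]]
def tool():
    s=env.state();R=Ro.from_rotvec(s["tcp_rot"]).as_matrix()
    return np.array(s["ee_pos"]),R
def to(x,y,z=None):
    p,R=tool();t=np.array([x,y,p[2] if z is None else z])
    print("tool-cm",(R.T@(t-p)*100).round(2),"tcp",p.round(4),"yaw(y-axis)",np.arctan2(R[1,1],R[0,1]).round(4))
E
python3 - <<'E'
from h import *
im=cam("top")
for s in stones(im):
    if 200<s[0][0]<500 and 120<s[0][1]<280:print(*s)
c=cv2.resize(im["color"][160:280,195:355],None,fx=5,fy=5,interpolation=cv2.INTER_CUBIC)
cv2.imwrite("pics/t1.png",c[...,::-1])
h=cv2.cvtColor(im["color"],cv2.COLOR_RGB2HSV)
# tray corners by eye
print("tray",cast(im,[[339,171],[414,166],[418,199],[343,204]],.032).round(4))
s=env.state();p,R=tool();print(R.round(3)); to(.5,0)
E
```

```text
[387.6 226.6] 106 [ 0.5229 -0.2318  0.022 ]
[412.7 228.7] 108 [ 0.5179 -0.307   0.022 ]
[445.9 228.1] 155 [ 0.5211 -0.4066  0.022 ]
[329.1 231. ] 104 [ 0.5072 -0.0561  0.022 ]
[331.6 254.9] 104 [ 0.4362 -0.0643  0.022 ]
[360.  257.4] 103 [ 0.4299 -0.1484  0.022 ]
[441.8 257.3] 119 [ 0.4341 -0.3906  0.022 ]
[415.3 259.2] 110 [ 0.4273 -0.3121  0.022 ]
[387.5 261. ] 109 [ 0.4209 -0.2298  0.022 ]
tray [[ 0.6904 -0.0846  0.032 ]
 [ 0.7096 -0.3143  0.032 ]
 [ 0.6069 -0.3233  0.032 ]
 [ 0.5881 -0.097   0.032 ]]
[[-0.941  0.338 -0.   ]
 [ 0.338  0.941 -0.001]
 [ 0.    -0.001 -1.   ]]
tool-cm [-4.706e+01 -4.558e+01  3.000e-02] tcp [0.2112 0.5881 0.2392] yaw(y-axis) 1.2259
```

View pics/t1.png

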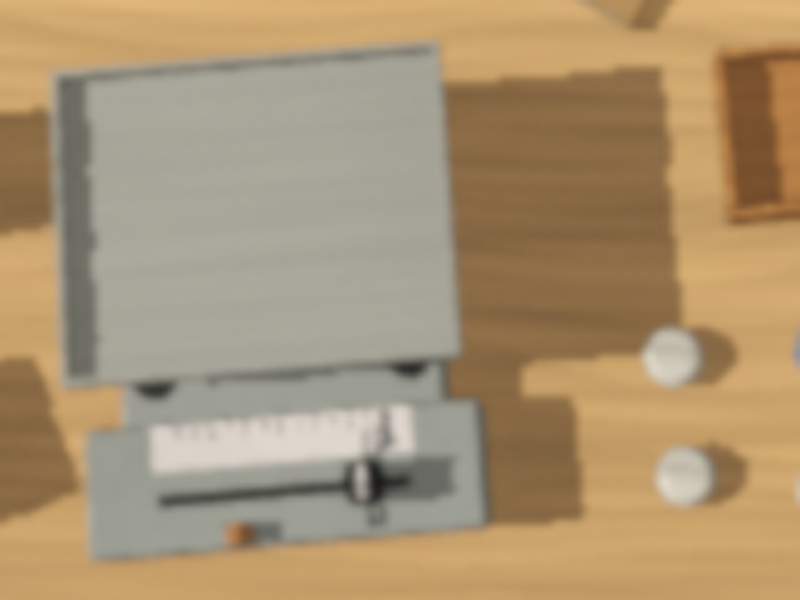

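Run:
```python
from h import *
im=cam("top")
f=lambda p:np.array(p)/5+[195,160]
print("grip",cast(im,f([363,481]),.087),"mk",cast(im,f([240,528]),.067))
d=cast(im,f([[93,558],[488,525],[482,400],[90,433]]),.05);print("deck",d)
for a,b in((1,0),(2,3)):v=d[b]-d[a];print(np.arctan2(v[1],v[0]))
print("pan",cast(im,f([[55,72],[437,43],[460,357],[66,385]]),.112))
g=cast(im,f([363,481]),.087)[0]; to(g[0],g[1])
```

```text
grip [[0.427347   0.11720165 0.087     ]] mk [[0.40077657 0.18822375 0.067     ]]
deck [[0.38295047 0.27451873 0.05      ]
 [0.40460154 0.04892992 0.05      ]
 [0.4763094  0.05429326 0.05      ]
 [0.45405064 0.28079018 0.05      ]]
1.666479067438708
1.6687557755064581
pan [[0.65344247 0.29689029 0.112     ]
 [0.67385399 0.08128347 0.112     ]
 [0.49502186 0.06312913 0.112     ]
 [0.47651951 0.27919388 0.112     ]]
tool-cm [-3.626e+01 -3.701e+01  2.000e-02] tcp [0.2112 0.5881 0.2393] yaw(y-axis) 1.226
```

```bash
python3 -m crank '[[[0,0,0],-0.11],[[0,0,0],-0.11],[[0,0,0],-0.11],[[0,0,0],-0.11],[[0,0,0],0]]' 9.5 20
python3 - <<'E'
from h import *
to(.42,.15)
im=cam("wrist");print(im["hand_eye"].round(3),im["K"][0])
E
```

```text
time: 0.7
ee_pos: [0.2112, 0.5882, 0.2395]
tcp_rot: [0.152, -3.138, 0.0]
ft_force: [-0.7, -0.4, 0.2]
gripper_width: 0.0951
grip_force: 0.0
tool-cm [-1.655e+01 -4.563e+01  1.000e-02] tcp [0.2112 0.5882 0.2395] yaw(y-axis) 1.6676
[[-0.001 -0.969 -0.247  0.07 ]
 [ 1.    -0.001 -0.     0.001]
 [-0.    -0.247  0.969 -0.145]
 [ 0.     0.     0.     1.   ]] [354.19070698   0.         316.21548022]
```

```bash
python3 -m crank '[[[-1.4,-3.8,0],0],[[-1.4,-3.8,0],0],[[-1.4,-3.8,0],0],[[-1.4,-3.8,0],0],[[-1.4,-3.8,0],0],[[-1.4,-3.8,0],0],[[-1.4,-3.8,0],0],[[-1.4,-3.8,0],0],[[-1.4,-3.8,0],0],[[-1.4,-3.8,0],0],[[-1.3,-3.8,0],0],[[-1.3,-3.8,0],0]]'; python3 -m crank '[[[0,0,0],0],[[0,0,0],0],[[0,0,0],0]]'
python3 - <<'E'
from h import *
im=cam("wrist");cv2.imwrite("pics/w1.png",im["color"][...,::-1]);np.save("w1.npy",im,allow_pickle=True)
E
```

```text
time: 1.95
ee_pos: [0.4203, 0.1485, 0.2398]
tcp_rot: [-0.144, 3.138, 0.0]
ft_force: [0.8, 0.8, -0.2]
gripper_width: 0.095
grip_force: 0.0
time: 2.25
ee_pos: [0.4195, 0.1507, 0.2396]
tcp_rot: [0.148, -3.138, -0.0]
ft_force: [0.3, 0.5, -0.3]
gripper_width: 0.0948
grip_force: 0.0
```

View pics/w1.png

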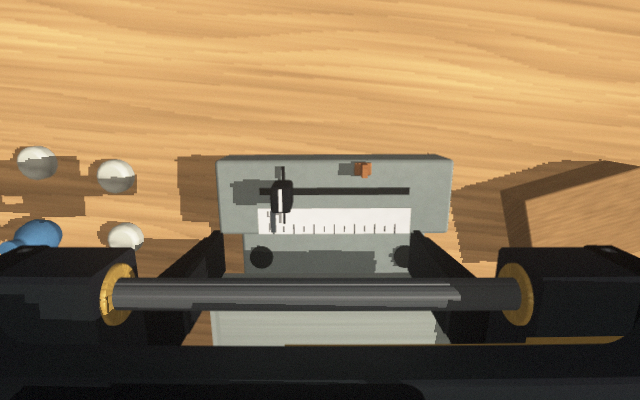

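The grip's white line is near (283,197), the marker near (362,170), the needle near (271,215). I'll take a close crop.

Run:
```python
from h import *
im=np.load("w1.npy",allow_pickle=True).item()
c=cv2.resize(im["color"][150:240,250:383],None,fx=6,fy=6,interpolation=cv2.INTER_CUBIC)
cv2.imwrite("pics/w1c.png",c[...,::-1])
```

```text
(no output)
```

View pics/w1c.png

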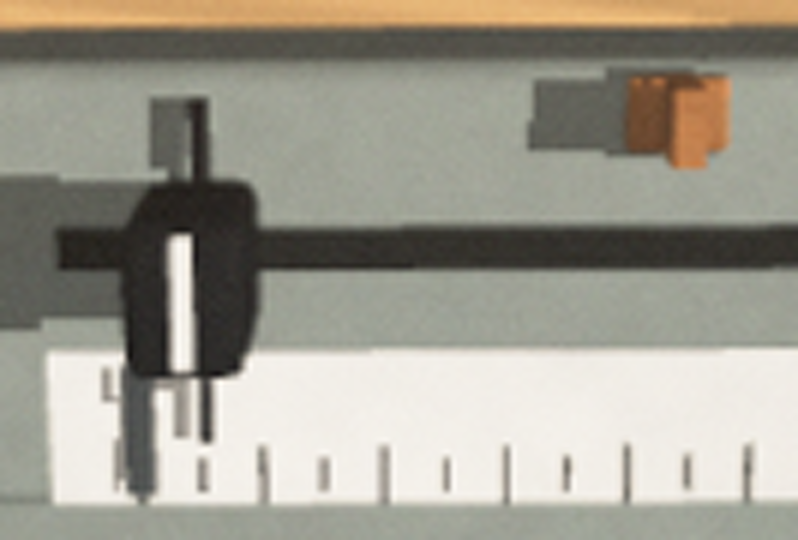

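```bash
cat >> h.py <<'E'
PH=np.pi/2-1.6677
EY=np.array([np.sin(PH),np.cos(PH)]); EX=np.array([np.cos(PH),-np.sin(PH)])
EY=np.array([np.cos(1.6677),np.sin(1.6677)]);EX=np.array([np.sin(1.6677),-np.cos(1.6677)])
def sc(P): P=np.atleast_2d(P)[:,:2]; return np.c_[P@EX,P@EY].round(4)
E
python3 - <<'E'
from h import *
im=np.load("w1.npy",allow_pickle=True).item()
f=lambda p:(np.array(p)+.5)/6-.5+[250,150]
g=cast(im,f([181,305]),.087);print("grip",g,sc(g))
for n,p,z in(("fintop",[688,120],.068),("foot",[677,112],.052),("needle",[139,430],.051),("trk0",[58,250],.05),("tick1",[263,480],.05),("tick5",[748,480],.05),("trk1",[748,248],.05)):
  q=cast(im,f(p),z);print(n,q[0].round(4),sc(q))
print("axis",cast(im,f([[0,350],[797,350]]),.05))
p,R=tool();print("tcp",sc(p[None]),p)
to(g[0,0],g[0,1],.10)
E
```

```text
grip [[0.42638215 0.12074106 0.087     ]] [[0.4361 0.0789]]
fintop [0.3956 0.193  0.068 ] [[0.4124 0.1538]]
foot [0.3968 0.1935 0.052 ] [[0.4137 0.1542]]
needle [0.4574 0.1124 0.051 ] [[0.4661 0.0676]]
trk0 [0.4286 0.0973 0.05  ] [[0.436  0.0554]]
tick1 [0.4644 0.1333 0.05  ] [[0.4751 0.0877]]
tick5 [0.4569 0.2133 0.05  ] [[0.4754 0.168 ]]
trk1 [0.4179 0.208  0.05  ] [[0.4361 0.1666]]
axis [[0.44617136 0.08879936 0.05      ]
 [0.43404529 0.21823133 0.05      ]]
tcp [[0.432  0.1096]] [0.4194098  0.15090431 0.2396505 ]
tool-cm [-0.41 -3.07 13.96] tcp [0.4194 0.1509 0.2397] yaw(y-axis) 1.6661
```

```bash
python3 -m crank '[[[-0.4,-3.07,0],0],[[0,0,3.5],0],[[0,0,3.5],0],[[0,0,3.5],0],[[0,0,0],0],[[0,0,0],0]]' 5
python3 - <<'E'
from h import *
to(.4264,.1207,.085);im=cam("wrist");cv2.imwrite("pics/w2.png",im["color"][...,::-1]);np.save("w2.npy",im,allow_pickle=True)
E
```

```text
time: 2.9
ee_pos: [0.4267, 0.1207, 0.1351]
tcp_rot: [0.151, -3.137, -0.0]
ft_force: [0.7, 0.6, 0.7]
gripper_width: 0.0531
grip_force: 0.0
tool-cm [0.02 0.01 5.01] tcp [0.4267 0.1207 0.1351] yaw(y-axis) 1.667
```

View pics/w2.png

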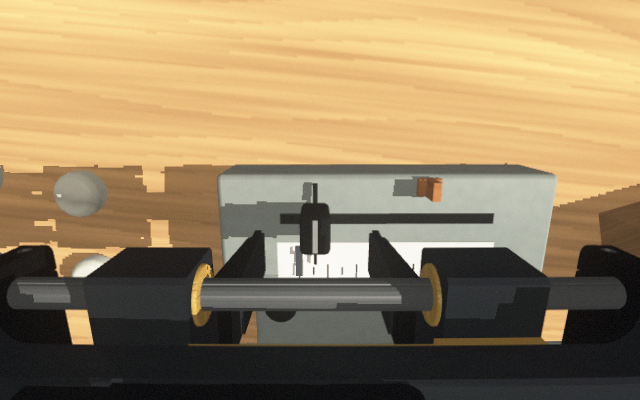

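The grip (white line near column 315) sits between the fingers. Next I go down, pinch and slide it.

```bash
python3 -m crank '[[[0,0,2.5],0],[[0,0,2.5],0],[[0,0,0],0],[[0,0,0],0]]' ; python3 -m crank '[[[0,0,0],0],[[0,0,0],0],[[0,0,0],0],[[0,0,0],0],[[0,0,0],0],[[0,0,0],0]]' 1 15; python3 -m crank '[[[0,0.7,0],0],[[0,0.8,0],0],[[0,1,0],0],[[0,1,0],0],[[0,1,0],0],[[0,1,0],0],[[0,1,0],0],[[0,0.7,0],0],[[0,0.3,0],0],[[0,0,0],0],[[0,0,0],0],[[0,0,0],0]]'
python3 - <<'E'
from h import *
im=cam("wrist");p,R=tool();print(sc(p[None]));cv2.imwrite("pics/w3.png",im["color"][...,::-1])
c=cv2.resize(im["color"][150:283,230:430],None,fx=4,fy=4,interpolation=cv2.INTER_CUBIC);cv2.imwrite("pics/w3c.png",c[...,::-1])
np.save("w3.npy",im,allow_pickle=True)
E
```

```text
time: 3.35
ee_pos: [0.4273, 0.1202, 0.086]
tcp_rot: [-0.15, 3.137, 0.0]
ft_force: [0.3, -0.1, -0.3]
gripper_width: 0.0501
grip_force: 0.0
time: 3.95
ee_pos: [0.4268, 0.1199, 0.0849]
tcp_rot: [-0.15, 3.138, 0.0]
ft_force: [-1.1, -0.4, 6.0]
gripper_width: 0.018
grip_force: 15.0
time: 5.15
ee_pos: [0.4195, 0.1947, 0.0849]
tcp_rot: [0.15, -3.138, -0.0]
ft_force: [-1.6, 1.8, 6.0]
gripper_width: 0.0181
grip_force: 15.0
[[0.4364 0.1532]]
```

View pics/w3c.png

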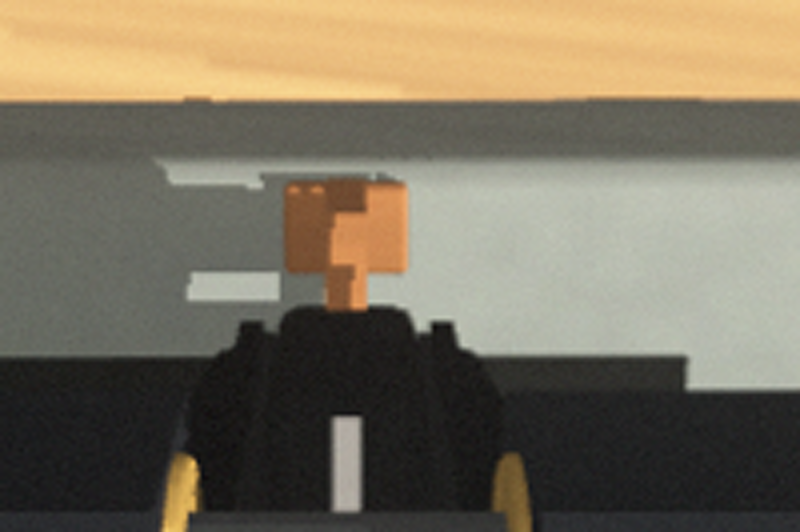

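The white line (column 346), the fin and its foot are aligned within about 0.3 mm. I release, lift and fetch stones.

```bash
python3 -m crank '[[[0,0,0],0],[[0,0,0],0],[[0,0,0],0],[[0,0,-4],0],[[0,0,-4],0],[[0,0,-4],0],[[0,0,0],0]]' 4 25
cat >> h.py <<'E'
PAN=np.array([.5747,.1801]); TRAY=np.array([.6487,-.2048])
def rel(P):
    p,R=tool(); d=(np.append(np.asarray(P)[:2],p[2])-p); return (R.T@d*100).round(2)[:2]
E
python3 - <<'E'
from h import *
p,R=tool();print("tcp",p,sc(p[None]))
for s in sorted(stones(cam("top")),key=lambda s:-s[2][1]):
    if 300<s[0][0]<460 and 200<s[0][1]<280:print(*s,rel(s[2]))
print("pan",sc(PAN),"tray",sc(TRAY))
E
```

```text
time: 5.9
ee_pos: [0.4211, 0.1951, 0.2088]
tcp_rot: [-0.149, 3.131, 0.003]
ft_force: [-0.6, 0.2, 0.2]
gripper_width: 0.0399
grip_force: 0.0
tcp [0.42110561 0.1950687  0.20875435] [[0.438  0.1534]]
[329.1 231. ] 104 [ 0.5072 -0.0561  0.022 ] [ -6.27 -25.8 ]
[332.  254.8] 87 [ 0.4364 -0.0655  0.022 ] [  0.87 -26.06]
[360.3 257.8] 97 [ 0.4289 -0.1492  0.022 ] [  2.41 -34.32]
[387.4 261. ] 108 [ 0.4208 -0.2294  0.022 ] [  3.98 -42.23]
[387.5 226.5] 105 [ 0.5233 -0.2317  0.022 ] [ -6.2  -43.43]
[412.9 228.6] 96 [ 0.5181 -0.3077  0.022 ] [ -4.96 -50.95]
[416.3 259.3] 87 [ 0.4272 -0.3148  0.022 ] [  4.15 -50.79]
[442.7 257.7] 83 [ 0.4329 -0.3929  0.022 ] [  4.33 -58.62]
[446.1 228. ] 144 [ 0.5215 -0.4073  0.022 ] [ -4.35 -60.9 ]
pan [[0.5894 0.1237]] tray [[ 0.6258 -0.2666]]
```

```bash
python3 -m crank '[[[-1.05,-4.3,0],0],[[-1.05,-4.3,0],0],[[-1.05,-4.3,0],0],[[-1.05,-4.3,0],0],[[-1.05,-4.3,1],0],[[-1.02,-4.3,3],0],[[0,0,3],0],[[0,0,0],0],[[0,0,0],0],[[0,0,0],0]]' 6
python3 - <<'E'
from h import *
im=cam("wrist");cv2.imwrite("pics/w4.png",im["color"][...,::-1]);np.save("w4.npy",im,allow_pickle=True)
for s in stones(im,.022,(200,9000)):print(*s,rel(s[2]))
print(tool()[0])
E
```

```text
time: 6.95
ee_pos: [0.5058, -0.053, 0.1374]
tcp_rot: [-0.151, 3.137, -0.0]
ft_force: [-0.1, -0.0, 0.7]
gripper_width: 0.0603
grip_force: 0.0
[83.6 66.8] 2327 [ 0.4203 -0.2236  0.022 ] [ 10.17 -16.16]
[194.8  89.1] 2055 [ 0.4285 -0.1452  0.022 ] [ 8.6  -8.44]
[309.7 109.8] 1852 [ 0.435  -0.0634  0.022 ] [ 7.16 -0.36]
[  4.3 181.2] 261 [ 0.5083 -0.2903  0.022 ] [  2.05 -23.65]
[ 84.1 201.3] 1420 [ 0.5183 -0.2292  0.022 ] [  0.47 -17.66]
[311.6 203.7] 1593 [ 0.5036 -0.0557  0.022 ] [ 0.26 -0.25]
[561.9 263.8] 617 [0.534  0.1492 0.022 ] [-4.74 19.85]
[307.5 284. ] 208 [ 0.5705 -0.0528  0.022 ] [-6.43 -0.61]
[327.  296.9] 552 [ 0.5804 -0.0359  0.022 ] [-7.57  0.98]
[561.3 324.5] 203 [0.5884 0.1641 0.022 ] [-10.3   20.81]
[ 0.50595075 -0.05295339  0.13763332]
```

View pics/w4.png

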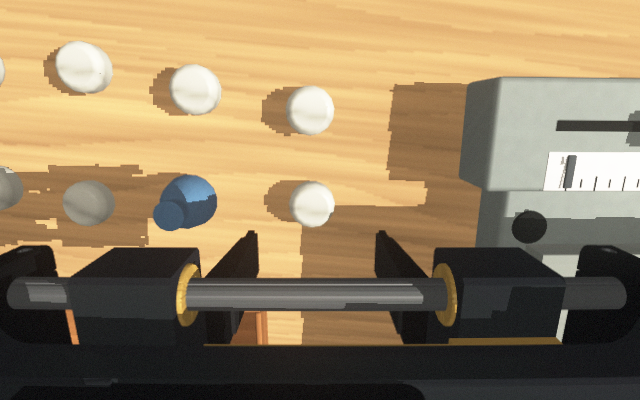

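The stone (311,204) is nearly centred between the fingers, and the vase (188,200) is clear. Picking it.

```bash
python3 -m crank '[[[0.1,-0.25,3.5],0],[[0,0,3.5],0],[[0,0,2.5],0],[[0,0,1.5],0],[[0,0,0],0],[[0,0,0],0]]'; python3 -m crank '[[[0,0,0],0],[[0,0,0],0],[[0,0,0],0],[[0,0,0],0],[[0,0,0],0],[[0,0,-3],0],[[0,0,-4],0],[[0,0,-5],0],[[0,0,-4.3],0],[[0,0,0],0],[[0,0,0],0]]' 2 25
python3 - <<'E'
from h import *
p,R=tool();print(p);print(rel(PAN+.04*EX+.06*EY))
E
```

```text
time: 7.6
ee_pos: [0.5054, -0.0557, 0.0273]
tcp_rot: [-0.151, 3.137, -0.0]
ft_force: [-0.3, -0.6, 0.0]
gripper_width: 0.0599
grip_force: 0.0
time: 8.7
ee_pos: [0.5048, -0.0562, 0.19]
tcp_rot: [-0.149, 3.136, -0.001]
ft_force: [0.0, 0.1, -1.3]
gripper_width: 0.0349
grip_force: 25.0
[ 0.5048201  -0.05621783  0.18996961]
[-13.19  28.87]
```

```bash
python3 -m crank '[[[-1.9,4.12,0],0],[[-1.9,4.12,0],0],[[-1.9,4.12,0],0],[[-1.9,4.12,0],0],[[-1.9,4.12,0],0],[[-1.9,4.12,0],0],[[-1.8,4.12,0],0],[[0,0,0],0],[[0,0,0],0]]'; python3 -m crank '[[[0,0,2],0],[[0,0,2],0],[[0,0,1.3],0],[[0,0,0.6],0],[[0,0,0],0],[[0,0,0],0]]'
python3 - <<'E'
from h import *
print(tool()[0],rel(PAN+.04*EX+.06*EY))
im=cam("top");c=cv2.resize(im["color"][150:290,190:350],None,fx=4,fy=4);cv2.imwrite("pics/t2.png",c[...,::-1])
E
```

```text
time: 9.6
ee_pos: [0.608, 0.244, 0.1869]
tcp_rot: [0.152, -3.134, 0.002]
ft_force: [-0.4, -0.4, -0.6]
gripper_width: 0.0344
grip_force: 25.0
time: 10.2
ee_pos: [0.6091, 0.2432, 0.1311]
tcp_rot: [-0.149, 3.137, 0.0]
ft_force: [-0.1, 0.4, -0.7]
gripper_width: 0.035
grip_force: 25.0
[0.60913677 0.24317868 0.13108941] [0.04 0.05]
```

View pics/t2.png

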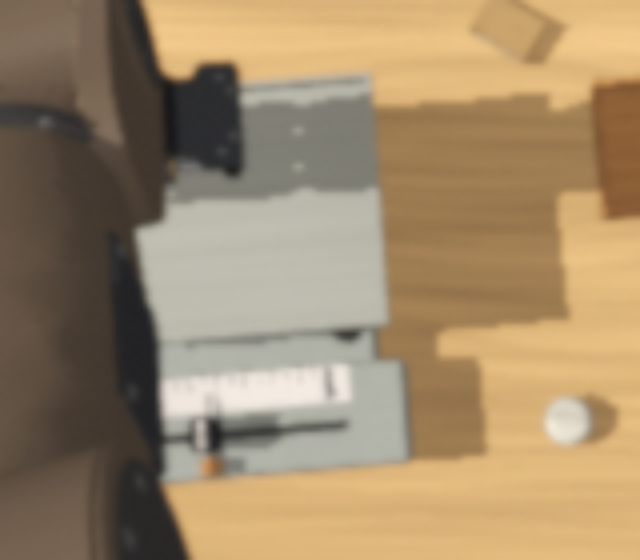

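The gripper is inside the pan's far-left corner, the needle still at zero, the grip in line with the marker. Release.

```bash
python3 -m crank '[[[0,0,0],0],[[0,0,0],0],[[0,0,0],0],[[0,0,-2],0],[[0,0,-4],0],[[0,0,0],0]]' 4.6
python3 - <<'E'
from h import *
print(tool()[0],rel([.4352,-.0640]))
E
```

```text
time: 10.85
ee_pos: [0.6106, 0.244, 0.1956]
tcp_rot: [-0.149, 3.131, 0.003]
ft_force: [0.3, -0.2, -0.0]
gripper_width: 0.0457
grip_force: 0.0
[0.61056812 0.24402165 0.19558862] [ 20.39 -28.99]
```

```bash
python3 -m crank '[[[2.54,-3.62,0],0],[[2.54,-3.62,0],0],[[2.54,-3.62,0],0],[[2.54,-3.62,0],0],[[2.54,-3.62,0],0],[[2.54,-3.62,0],0],[[2.54,-3.62,2],0],[[2.54,-3.62,3],0],[[0,0,1],0],[[0,0,0],0],[[0,0,0],0]]' 6
cat >> h.py <<'E'
def needle(im):
    v=np.arange(.05,.2,.0005);uu=np.arange(.455,.464,.001)
    g=cv2.cvtColor(im["color"],cv2.COLOR_RGB2GRAY).astype(np.float32)
    prof=[]
    for u in uu:
        P=np.c_[u*EX+v[:,None]*EY,np.full(len(v),.0505)]
        q=proj(im,P).astype(np.float32);prof.append(cv2.remap(g,q[None,:,0],q[None,:,1],cv2.INTER_LINEAR)[0])
    m=np.median(prof,0);d=m<np.percentile(m,80)*.62
    n,_,st,ce=cv2.connectedComponentsWithStats(d.astype(np.uint8)[None])
    return [((v[0]+ce[i][0]*.0005-.0676).round(4),st[i][2]*.5,m[st[i][0]:st[i][0]+st[i][2]].min().round()) for i in range(1,n)]
def near(x,y,r=.05,n="wrist"):
    im=cam(n)
    for s in stones(im,.022,(200,9000) if n=="wrist" else (30,400)):
        if np.hypot(*(s[2][:2]-[x,y]))<r: print(*s,"rel",rel(s[2]))
    return im
E
python3 - <<'E'
from h import *
im=near(.435,-.064);np.save("w5.npy",im,allow_pickle=True);print(needle(im),needle(cam("top")),tool()[0])
for k in("w1.npy","w4.npy"):print(needle(np.load(k,allow_pickle=True).item()))
E
```

```text
time: 11.95
ee_pos: [0.4362, -0.0613, 0.1328]
tcp_rot: [-0.15, 3.137, -0.0]
ft_force: [1.1, 0.8, -0.5]
gripper_width: 0.0601
grip_force: 0.0
[312.7 203.7] 1585 [ 0.4327 -0.0632  0.022 ] rel [ 0.39 -0.18]
[(np.float64(0.0319), np.float64(0.5), np.float32(19.0)), (np.float64(0.0369), np.float64(6.5), np.float32(19.0)), (np.float64(0.0866), np.float64(92.0), np.float32(0.0))] [] [ 0.43638046 -0.06094554  0.13311848]
[(np.float64(-0.0001), np.float64(5.5), np.float32(80.0)), (np.float64(0.0109), np.float64(2.5), np.float32(71.0))]
[(np.float64(0.0007), np.float64(6.0), np.float32(80.0)), (np.float64(0.0904), np.float64(84.5), np.float32(0.0))]
```

```bash
python3 -m crank '[[[0.25,-0.15,3.5],0],[[0,0,3.5],0],[[0,0,2.5],0],[[0,0,1.1],0],[[0,0,0],0],[[0,0,0],0]]'; python3 -m crank '[[[0,0,0],0],[[0,0,0],0],[[0,0,0],0],[[0,0,0],0],[[0,0,0],0],[[0,0,-3],0],[[0,0,-4],0],[[0,0,-5],0],[[0,0,-4.3],0],[[0,0,0],0],[[0,0,0],0]]' 2 25
python3 - <<'E'
from h import *
p,R=tool();print(p);print(rel(PAN+.04*EX))
E
```

```text
time: 12.65
ee_pos: [0.4338, -0.063, 0.027]
tcp_rot: [-0.151, 3.137, -0.0]
ft_force: [-0.4, -0.5, -0.0]
gripper_width: 0.06
grip_force: 0.0
time: 13.75
ee_pos: [0.4331, -0.0634, 0.19]
tcp_rot: [-0.149, 3.136, -0.001]
ft_force: [-0.2, 0.8, -1.2]
gripper_width: 0.0348
grip_force: 25.0
[ 0.43311797 -0.06343691  0.19002095]
[-20.41  22.91]
```

```bash
python3 -m crank '[[[-2.92,3.27,0],0],[[-2.92,3.27,0],0],[[-2.92,3.27,0],0],[[-2.92,3.27,0],0],[[-2.92,3.27,0],0],[[-2.92,3.27,0],0],[[-2.92,3.27,0],0],[[0,0,0],0],[[0,0,0],0]]'; python3 -m crank '[[[0,0,2.5],0],[[0,0,2],0],[[0,0,1.3],0],[[0,0,0.6],0],[[0,0,0],0],[[0,0,0],0]]'; python3 -m crank '[[[0,0,0],0],[[0,0,0],0],[[0,0,0],0],[[0,0,-3],0],[[0,0,-4],0],[[0,0,0],0]]' 4.6;python3 - <<'E'
from h import *
print(tool()[0],rel([.4275,-.1458]))
E
```

```text
time: 14.65
ee_pos: [0.6142, 0.1843, 0.1867]
tcp_rot: [0.151, -3.134, 0.001]
ft_force: [-0.2, -1.2, -0.8]
gripper_width: 0.0348
grip_force: 25.0
time: 15.25
ee_pos: [0.6151, 0.1837, 0.1261]
tcp_rot: [-0.149, 3.137, 0.0]
ft_force: [0.0, 0.1, -0.2]
gripper_width: 0.0357
grip_force: 2.5
time: 15.85
ee_pos: [0.6166, 0.1843, 0.2007]
tcp_rot: [-0.149, 3.13, 0.002]
ft_force: [0.3, 0.6, -1.1]
gripper_width: 0.0461
grip_force: 0.0
[0.61664901 0.1843025  0.20074095] [ 21.97 -31.06]
```

```bash
python3 -m crank '[[[2.44,-3.45,0],0],[[2.44,-3.45,0],0],[[2.44,-3.45,0],0],[[2.44,-3.45,0],0],[[2.44,-3.45,0],0],[[2.44,-3.45,0],0],[[2.44,-3.45,1],0],[[2.44,-3.45,2],0],[[2.44,-3.45,3],0],[[0,0,0],0],[[0,0,0],0]]' 6
python3 - <<'E'
from h import *
im=near(.4275,-.1458);print(tool()[0])
t=cam("top");c=cv2.resize(t["color"][150:290,190:350],None,fx=4,fy=4,interpolation=cv2.INTER_CUBIC);cv2.imwrite("pics/t3.png",c[...,::-1])
for s in stones(t,.11):
    if 190<s[0][0]<460 and 150<s[0][1]<280:print(*s)
E
```

```text
time: 16.95
ee_pos: [0.4263, -0.1453, 0.1363]
tcp_rot: [0.146, -3.138, -0.001]
ft_force: [0.1, 0.8, -0.4]
gripper_width: 0.0596
grip_force: 0.0
[311.8 206.9] 1490 [ 0.426  -0.1475  0.022 ] rel [ 0.12 -0.26]
[ 0.42689965 -0.14479372  0.13677058]
[387.4 226.8] 112 [ 0.5121 -0.215   0.11  ]
[412.7 228.7] 109 [ 0.5079 -0.2849  0.11  ]
[445.9 228.1] 157 [ 0.511  -0.3769  0.11  ]
[442.2 257.6] 100 [ 0.4299 -0.363   0.11  ]
[418.2 259.6] 46 [ 0.4234 -0.2973  0.11  ]
```

View pics/t3.png

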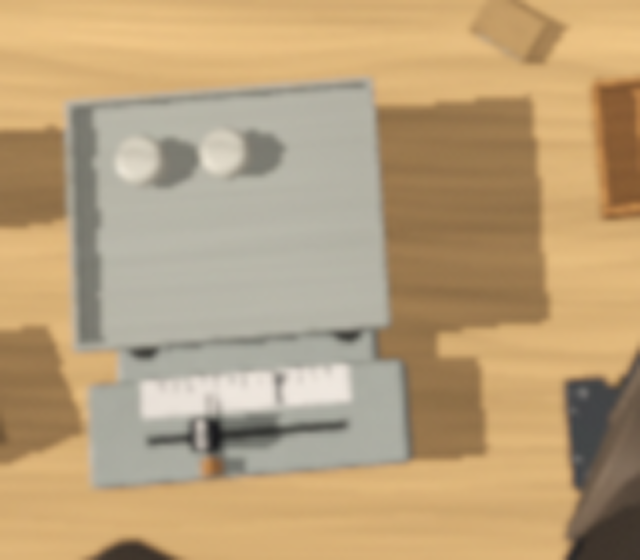

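Two stones lie flat in the pan, the needle at (280,388), about 36 mm, and the grip still on the marker. Third stone.

```bash
python3 -m crank '[[[0.05,-0.25,3.5],0],[[0,0,3.5],0],[[0,0,2.5],0],[[0,0,1.4],0],[[0,0,0],0],[[0,0,0],0]]'; python3 -m crank '[[[0,0,0],0],[[0,0,0],0],[[0,0,0],0],[[0,0,0],0],[[0,0,0],0],[[0,0,-3],0],[[0,0,-4],0],[[0,0,-5],0],[[0,0,-4.3],0],[[0,0,0],0],[[0,0,0],0]]' 2 25
python3 - <<'E'
from h import *
p,R=tool();print(p);print(rel(PAN+.04*EX-.06*EY))
E
```

```text
time: 17.65
ee_pos: [0.4271, -0.1466, 0.0279]
tcp_rot: [-0.152, 3.137, -0.0]
ft_force: [-0.7, 0.9, -0.3]
gripper_width: 0.0599
grip_force: 0.0
time: 18.75
ee_pos: [0.4262, -0.1474, 0.1911]
tcp_rot: [-0.149, 3.136, -0.001]
ft_force: [-0.9, -0.0, -1.2]
gripper_width: 0.0348
grip_force: 25.0
[ 0.42622348 -0.14737276  0.19110697]
[-21.9  25.2]
```

```bash
python3 -m crank '[[[-3.13,3.6,0],0],[[-3.13,3.6,0],0],[[-3.13,3.6,0],0],[[-3.13,3.6,0],0],[[-3.13,3.6,0],0],[[-3.13,3.6,0],0],[[-3.13,3.6,0],0],[[0,0,0],0],[[0,0,0],0]]'; python3 -m crank '[[[0,0,3],0],[[0,0,2],0],[[0,0,1.5],0],[[0,0,0.6],0],[[0,0,0],0],[[0,0,0],0]]'; python3 -m crank '[[[0,0,0],0],[[0,0,0],0],[[0,0,0],0],[[0,0,-3],0],[[0,0,-4.5],0],[[0,0,0],0]]' 4.6;python3 - <<'E'
from h import *
print(tool()[0],rel([.4195,-.2265]))
E
```

```text
time: 19.65
ee_pos: [0.6197, 0.1249, 0.1879]
tcp_rot: [0.152, -3.134, 0.0]
ft_force: [-0.2, -0.8, -1.2]
gripper_width: 0.0347
grip_force: 25.0
time: 20.25
ee_pos: [0.6205, 0.1238, 0.12]
tcp_rot: [-0.148, 3.138, 0.0]
ft_force: [-0.4, 0.1, -0.6]
gripper_width: 0.0348
grip_force: 25.0
time: 20.85
ee_pos: [0.6224, 0.1247, 0.2003]
tcp_rot: [-0.149, 3.129, 0.001]
ft_force: [0.6, -0.5, -0.3]
gripper_width: 0.0457
grip_force: 0.0
[0.6224315  0.12466537 0.2002777 ] [ 23.55 -33.02]
```

```bash
python3 -m crank '[[[2.35,-3.3,0],0],[[2.35,-3.3,0],0],[[2.35,-3.3,0],0],[[2.35,-3.3,0],0],[[2.35,-3.3,0],0],[[2.35,-3.3,0],0],[[2.35,-3.3,0],0],[[2.35,-3.3,1],0],[[2.35,-3.3,2],0],[[2.35,-3.3,3],0],[[0,0,0],0],[[0,0,0],0]]' 6
python3 - <<'E'
from h import *
im=near(.4195,-.2265);print(tool()[0])
t=cam("top");cv2.imwrite("pics/t4.png",t["color"][...,::-1])
for s in stones(t):
    if 190<s[0][0]<460 and 150<s[0][1]<280:print(*s)
E
```

```text
time: 22.05
ee_pos: [0.4176, -0.2267, 0.1344]
tcp_rot: [0.146, -3.137, -0.001]
ft_force: [0.0, -0.2, 0.1]
gripper_width: 0.0601
grip_force: 0.0
[311.3 207.7] 1506 [ 0.4175 -0.2292  0.022 ] rel [ 0.11 -0.3 ]
[ 0.41826684 -0.22615205  0.13494315]
[387.5 226.6] 108 [ 0.5228 -0.2316  0.022 ]
[445.9 228.1] 158 [ 0.5211 -0.4065  0.022 ]
```

```bash
python3 -m crank '[[[0.05,-0.28,3.5],0],[[0,0,3.5],0],[[0,0,2.5],0],[[0,0,1.2],0],[[0,0,0],0],[[0,0,0],0]]'; python3 -m crank '[[[0,0,0],0],[[0,0,0],0],[[0,0,0],0],[[0,0,0],0],[[0,0,0],0],[[0,0,-3],0],[[0,0,-4],0],[[0,0,-5],0],[[0,0,-4.3],0],[[0,0,0],0],[[0,0,0],0]]' 2 25
python3 - <<'E'
from h import *
p,R=tool();print(p);print(rel(PAN-.035*EX-.03*EY))
E
```

```text
time: 22.75
ee_pos: [0.4185, -0.2289, 0.0287]
tcp_rot: [-0.151, 3.137, -0.001]
ft_force: [0.4, -0.0, 0.4]
gripper_width: 0.0598
grip_force: 0.0
time: 23.85
ee_pos: [0.4177, -0.229, 0.1913]
tcp_rot: [-0.149, 3.137, -0.002]
ft_force: [-0.7, 0.8, -1.8]
gripper_width: 0.0347
grip_force: 25.0
[ 0.41773786 -0.22903347  0.19125591]
[-16.02  36.23]
```

```bash
python3 -m crank '[[[-1.78,4.02,0],0],[[-1.78,4.02,0],0],[[-1.78,4.02,0],0],[[-1.78,4.02,0],0],[[-1.78,4.02,0],0],[[-1.78,4.02,0],0],[[-1.78,4.02,0],0],[[-1.78,4.02,0],0],[[-1.78,4.02,0],0],[[0,0,0],0],[[0,0,0],0]]'; python3 -m crank '[[[0,0,3],0],[[0,0,2.5],0],[[0,0,1.7],0],[[0,0,0.6],0],[[0,0,0],0],[[0,0,0],0]]'; python3 -m crank '[[[0,0,0],0],[[0,0,0],0],[[0,0,0],0],[[0,0,-3],0],[[0,0,-4.5],0],[[0,0,0],0]]' 4.6;python3 - <<'E'
from h import *
print(tool()[0],rel([.5197,-.2300]))
E
```

```text
time: 24.95
ee_pos: [0.5421, 0.1469, 0.1886]
tcp_rot: [0.152, -3.134, 0.001]
ft_force: [-0.5, -0.5, -0.5]
gripper_width: 0.0349
grip_force: 25.0
time: 25.55
ee_pos: [0.5431, 0.1458, 0.1132]
tcp_rot: [-0.148, 3.138, 0.0]
ft_force: [0.3, -0.6, 0.8]
gripper_width: 0.0347
grip_force: 25.0
time: 26.15
ee_pos: [0.5447, 0.1468, 0.1929]
tcp_rot: [-0.15, 3.13, 0.001]
ft_force: [0.0, -0.4, -0.9]
gripper_width: 0.046
grip_force: 0.0
[0.54474406 0.14675777 0.19286771] [  6.09 -37.27]
```

```bash
python3 -m crank '[[[0.68,-4.14,0],0],[[0.68,-4.14,0],0],[[0.68,-4.14,0],0],[[0.68,-4.14,0],0],[[0.68,-4.14,0],0],[[0.68,-4.14,0],0],[[0.68,-4.14,0],0],[[0.68,-4.14,2],0],[[0.68,-4.14,2],0],[[0,0,1.5],0],[[0,0,0],0],[[0,0,0],0]]' 6
python3 - <<'E'
from h import *
im=near(.5197,-.23);print(tool()[0])
t=cam("top");c=cv2.resize(t["color"][150:290,190:350],None,fx=5,fy=4.2,interpolation=cv2.INTER_CUBIC);cv2.imwrite("pics/t5.png",c[...,::-1])
for s in stones(t):
    if 300<s[0][0]<460 and 150<s[0][1]<280:print(*s)
E
```

```text
time: 27.35
ee_pos: [0.5174, -0.23, 0.1329]
tcp_rot: [0.15, -3.138, -0.001]
ft_force: [-0.1, -0.1, -0.2]
gripper_width: 0.0603
grip_force: 0.0
[312.1 211.8] 1532 [ 0.5201 -0.2318  0.022 ] rel [-0.22 -0.22]
[ 0.51767272 -0.22981013  0.13336773]
[357.5 229.3] 31 [ 0.5134 -0.1413  0.022 ]
[444.4 258.3] 63 [ 0.4315 -0.398   0.022 ]
```

View pics/t5.png

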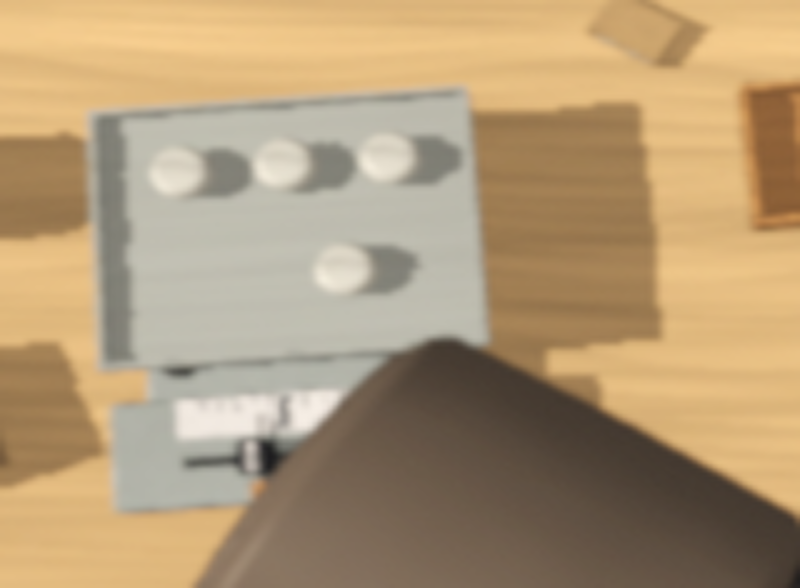

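Four in the pan; the needle (285,412) is still short of the grip pointer (268,405). A fifth is needed.

```bash
python3 -m crank '[[[-0.25,-0.2,3.5],0],[[0,0,3.5],0],[[0,0,2.5],0],[[0,0,1.05],0],[[0,0,0],0],[[0,0,0],0]]'; python3 -m crank '[[[0,0,0],0],[[0,0,0],0],[[0,0,0],0],[[0,0,0],0],[[0,0,0],0],[[0,0,-3],0],[[0,0,-4],0],[[0,0,-5],0],[[0,0,-4.3],0],[[0,0,0],0],[[0,0,0],0]]' 2 25
python3 - <<'E'
from h import *
p,R=tool();print(p);print(rel(PAN-.035*EX+.04*EY))
E
```

```text
time: 28.05
ee_pos: [0.5207, -0.2321, 0.0284]
tcp_rot: [-0.15, 3.137, -0.001]
ft_force: [0.4, 0.1, -0.4]
gripper_width: 0.0601
grip_force: 0.0
time: 29.15
ee_pos: [0.52, -0.2321, 0.1907]
tcp_rot: [-0.15, 3.137, -0.001]
ft_force: [-0.1, 0.5, -1.9]
gripper_width: 0.0347
grip_force: 25.0
[ 0.51998713 -0.23209344  0.19068826]
[-5.86 44.51]
```

```bash
python3 -m crank '[[[-0.59,4.45,0],0],[[-0.59,4.45,0],0],[[-0.59,4.45,0],0],[[-0.59,4.45,0],0],[[-0.59,4.45,0],0],[[-0.59,4.45,0],0],[[-0.59,4.45,0],0],[[-0.59,4.45,0],0],[[-0.59,4.45,0],0],[[-0.59,4.45,0],0],[[0,0,0],0],[[0,0,0],0]]'; python3 -m crank '[[[0,0,3],0],[[0,0,2.5],0],[[0,0,2.3],0],[[0,0,0.6],0],[[0,0,0],0],[[0,0,0],0]]'; python3 -m crank '[[[0,0,0],0],[[0,0,0],0],[[0,0,0],0],[[0,0,-3],0],[[0,0,-4.5],0],[[0,0,-1],0],[[0,0,0],0]]' 4.6;python3 - <<'E'
from h import *
print(tool()[0],rel([.420,.17]), rel([.5160,-.3060]))
E
```

```text
time: 30.35
ee_pos: [0.5356, 0.217, 0.1883]
tcp_rot: [0.153, -3.135, 0.001]
ft_force: [-0.9, -0.6, -1.1]
gripper_width: 0.0345
grip_force: 25.0
time: 30.95
ee_pos: [0.5369, 0.2159, 0.1069]
tcp_rot: [-0.148, 3.137, 0.0]
ft_force: [0.4, 0.4, 0.1]
gripper_width: 0.0349
grip_force: 25.0
time: 31.65
ee_pos: [0.537, 0.2167, 0.1932]
tcp_rot: [-0.15, 3.134, 0.001]
ft_force: [-0.0, -0.0, -0.6]
gripper_width: 0.0463
grip_force: 0.0
[0.53699811 0.21668078 0.19320763] [12.09 -3.53] [  7.07 -51.83]
```

Look at needle and grip from above with the wrist camera.

```bash
python3 -m crank '[[[3,-0.9,0],0],[[3,-0.9,0],0],[[3,-0.9,-2],0],[[3,-0.9,-2],0],[[0,0,0],0],[[0,0,0],0],[[0,0,0],0],[[0,0,0],0]]' 6
python3 - <<'E'
from h import *
im=cam("wrist");np.save("w6.npy",im,allow_pickle=True);print(needle(im),tool()[0])
q=proj(im,[*(.46*EX+.154*EY),.05])[0].astype(int);print(q)
y=max(q[1]-60,0);x=max(min(q[0]-60,520),0)
c=cv2.resize(im["color"][y:y+90,x:x+120],None,fx=6,fy=6,interpolation=cv2.INTER_CUBIC);cv2.imwrite("pics/w6c.png",c[...,::-1])
E
```

```text
time: 32.45
ee_pos: [0.4209, 0.1693, 0.2303]
tcp_rot: [0.149, -3.137, 0.0]
ft_force: [-0.4, 0.5, -0.8]
gripper_width: 0.0597
grip_force: 0.0
[(np.float64(0.0899), np.float64(7.5), np.float32(53.0))] [0.42082296 0.16933517 0.23034472]
[342 214]
```

View pics/w6c.png

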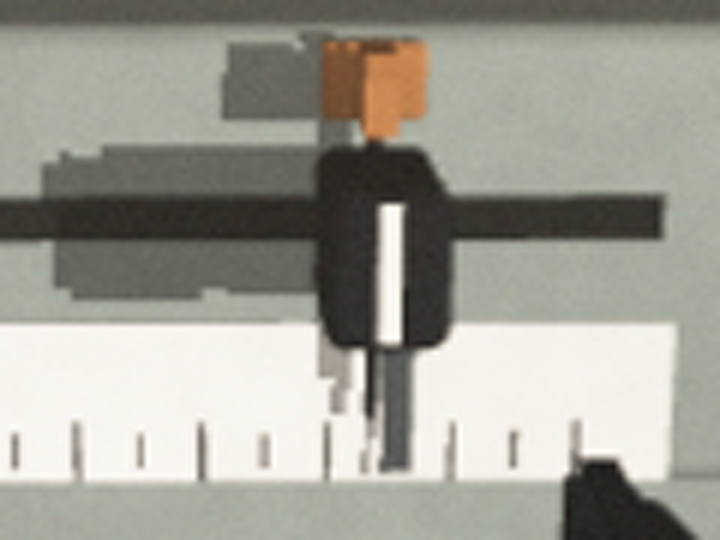

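The needle (398) is past the grip pointer (372), at about 91 mm against 86.4 mm, and the grip is at the marker. The weighing is done and three stones are left for the tray.

```bash
python3 - <<'E'
from h import *
print(rel([.5160,-.3060]))
E
python3 -m crank '[[[-0.9,-4.8,0],0],[[-0.9,-4.8,0],0],[[-0.9,-4.8,0],0],[[-0.9,-4.8,0],0],[[-0.9,-4.8,0],0],[[-0.9,-4.8,0],0],[[-0.9,-4.8,0],0],[[-0.9,-4.8,0],0],[[-0.9,-4.8,0],0],[[-0.9,-4.8,1],0],[[0,0,4],0],[[0,0,4],0]]'; python3 -m crank '[[[0,0,0],0],[[0,0,0],0]]'
python3 - <<'E'
from h import *
im=near(.516,-.306);near(.43,-.35,.07);print(tool()[0]);cv2.imwrite("pics/w7.png",im["color"][...,::-1])
E
```

```text
[ -4.95 -48.22]
time: 33.7
ee_pos: [0.5558, -0.3017, 0.1392]
tcp_rot: [-0.146, 3.138, -0.0]
ft_force: [1.2, -0.2, -0.6]
gripper_width: 0.0599
grip_force: 0.0
time: 33.9
ee_pos: [0.5559, -0.3001, 0.1411]
tcp_rot: [0.15, -3.137, -0.001]
ft_force: [0.5, -0.7, 0.7]
gripper_width: 0.0596
grip_force: 0.0
[309.3 153.4] 1594 [ 0.5162 -0.3078  0.022 ] rel [ 4.08 -0.36]
[203.8  23.4] 2086 [ 0.4347 -0.3888  0.022 ] rel [12.98 -7.64]
[315.4  23.2] 1937 [ 0.4276 -0.3121  0.022 ] rel [12.95  0.06]
[ 0.55660022 -0.30036682  0.1431456 ]
```

View pics/w7.png

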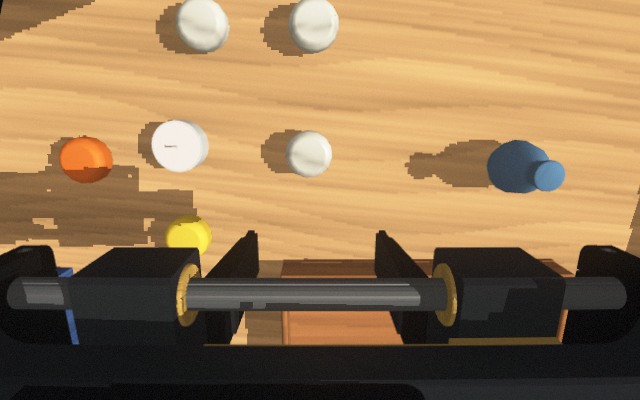

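The stone is at (309,153), with the tealight (180,146) and vase well away on either side. I correct 4 cm and pick it.

```bash
python3 -m crank '[[[4,-0.33,0],0],[[0,0,3.5],0],[[0,0,3.5],0],[[0,0,2.8],0],[[0,0,1.5],0],[[0,0,0],0],[[0,0,0],0]]'; python3 -m crank '[[[0,0,0],0],[[0,0,0],0],[[0,0,0],0],[[0,0,0],0],[[0,0,0],0],[[0,0,-3],0],[[0,0,-4],0],[[0,0,-3],0],[[0,0,0],0],[[0,0,0],0]]' 2 25
python3 - <<'E'
from h import *
p,R=tool();print(p);print(rel(TRAY-.06*EY))
E
```

```text
time: 34.7
ee_pos: [0.517, -0.3075, 0.0297]
tcp_rot: [-0.15, 3.136, -0.002]
ft_force: [-0.2, -0.8, -0.2]
gripper_width: 0.0599
grip_force: 0.0
time: 35.7
ee_pos: [0.5161, -0.3071, 0.1283]
tcp_rot: [-0.149, 3.137, -0.0]
ft_force: [-0.5, 0.3, -1.1]
gripper_width: 0.0346
grip_force: 25.0
[ 0.51610224 -0.30709935  0.12834315]
[-14.18   2.92]
```

```bash
python3 -m crank '[[[-3.55,0.73,0],0],[[-3.55,0.73,0],0],[[-3.55,0.73,0],0],[[-3.55,0.73,0],0],[[0,0,0],0],[[0,0,0],0],[[0,0,3.5],0],[[0,0,3],0],[[0,0,2],0],[[0,0,0.5],0],[[0,0,0],0],[[0,0,0],0]]'; python3 -m crank '[[[0,0,0],0],[[0,0,0],0],[[0,0,0],0],[[0,0,-4],0],[[0,0,-4],0],[[0,0,-2],0],[[0,0,0],0]]' 4.6;python3 - <<'E'
from h import *
print(tool()[0],rel([.4285,-.3121]))
E
```

```text
time: 36.9
ee_pos: [0.6548, -0.2651, 0.0392]
tcp_rot: [-0.149, 3.137, -0.001]
ft_force: [0.5, 0.1, -0.5]
gripper_width: 0.0349
grip_force: 25.0
time: 37.6
ee_pos: [0.6559, -0.2651, 0.1422]
tcp_rot: [-0.149, 3.133, -0.005]
ft_force: [-0.1, 0.5, -0.4]
gripper_width: 0.0461
grip_force: 0.0
[ 0.65593129 -0.26509946  0.14216654] [23.09 -2.51]
```

```bash
python3 -m crank '[[[3.85,-0.42,0],0],[[3.85,-0.42,0],0],[[3.85,-0.42,0],0],[[3.85,-0.42,0],0],[[3.85,-0.42,0],0],[[3.85,-0.42,0],0],[[0,0,0],0],[[0,0,0],0],[[0,0,0],0]]' 6
python3 - <<'E'
from h import *
im=near(.4276,-.3121);print(tool()[0])
E
```

```text
time: 38.5
ee_pos: [0.4279, -0.3116, 0.138]
tcp_rot: [-0.15, 3.138, 0.0]
ft_force: [-0.1, 0.0, 0.4]
gripper_width: 0.0601
grip_force: 0.0
[313.9 201.1] 1505 [ 0.4236 -0.3127  0.022 ] rel [ 0.45 -0.08]
[ 0.42803635 -0.31149075  0.13792654]
```

```bash
python3 -m crank '[[[0.3,-0.08,3.5],0],[[0,0,3.5],0],[[0,0,2.5],0],[[0,0,1.4],0],[[0,0,0],0],[[0,0,0],0]]'; python3 -m crank '[[[0,0,0],0],[[0,0,0],0],[[0,0,0],0],[[0,0,0],0],[[0,0,0],0],[[0,0,-3],0],[[0,0,-4],0],[[0,0,-3],0],[[0,0,0],0],[[0,0,0],0]]' 2 25
python3 - <<'E'
from h import *
p,R=tool();print(p);print(rel(TRAY+.005*EY))
E
```

```text
time: 39.15
ee_pos: [0.4249, -0.3125, 0.0292]
tcp_rot: [0.151, -3.138, -0.0]
ft_force: [0.2, -0.6, -0.6]
gripper_width: 0.06
grip_force: 0.0
time: 40.15
ee_pos: [0.4242, -0.3127, 0.1294]
tcp_rot: [-0.149, 3.137, -0.001]
ft_force: [-0.4, 0.1, -0.5]
gripper_width: 0.0345
grip_force: 25.0
[ 0.42421291 -0.31267606  0.12938408]
[-23.37   9.11]
```

```bash
python3 -m crank '[[[-3.9,1.52,0],0],[[-3.9,1.52,0],0],[[-3.9,1.52,0],0],[[-3.9,1.52,0],0],[[-3.9,1.52,0],0],[[-3.9,1.52,0],0],[[0,0,0],0],[[0,0,0],0],[[0,0,3.5],0],[[0,0,3],0],[[0,0,2],0],[[0,0,0.5],0]]'; python3 -m crank '[[[0,0,0],0],[[0,0,0],0]]'; python3 -m crank '[[[0,0,0],0],[[0,0,0],0],[[0,0,0],0],[[0,0,-4],0],[[0,0,-4],0],[[0,0,-2],0],[[0,0,0],0]]' 4.6;python3 - <<'E'
from h import *
print(tool()[0],rel([.4330,-.3888]))
E
```

```text
time: 41.35
ee_pos: [0.6462, -0.2, 0.0361]
tcp_rot: [0.147, -3.133, -0.004]
ft_force: [-0.5, 0.3, -0.7]
gripper_width: 0.0349
grip_force: 25.0
time: 41.55
ee_pos: [0.6486, -0.2002, 0.0402]
tcp_rot: [-0.149, 3.137, -0.001]
ft_force: [0.1, 0.6, 0.4]
gripper_width: 0.0346
grip_force: 25.0
time: 42.25
ee_pos: [0.6498, -0.2001, 0.143]
tcp_rot: [-0.149, 3.133, -0.004]
ft_force: [0.5, 0.6, -1.3]
gripper_width: 0.046
grip_force: 0.0
[ 0.64975929 -0.20007515  0.14303278] [ 23.37 -16.72]
```

```bash
python3 -m crank '[[[3.34,-2.39,0],0],[[3.34,-2.39,0],0],[[3.34,-2.39,0],0],[[3.34,-2.39,0],0],[[3.34,-2.39,0],0],[[3.34,-2.39,0],0],[[3.34,-2.39,0],0],[[0,0,0],0],[[0,0,0],0],[[0,0,0],0]]' 6
python3 - <<'E'
from h import *
im=near(.4340,-.389);print(tool()[0])
E
```

```text
time: 43.25
ee_pos: [0.4322, -0.3878, 0.1388]
tcp_rot: [0.15, -3.138, -0.001]
ft_force: [-0.5, 0.5, 1.3]
gripper_width: 0.0604
grip_force: 0.0
[309.2 203.5] 1572 [ 0.4302 -0.3922  0.022 ] rel [ 0.26 -0.43]
[ 0.43241252 -0.38763413  0.13885419]
```

```bash
python3 -m crank '[[[0.15,-0.38,3.5],0],[[0,0,3.5],0],[[0,0,2.5],0],[[0,0,1.5],0],[[0,0,0],0],[[0,0,0],0]]'; python3 -m crank '[[[0,0,0],0],[[0,0,0],0],[[0,0,0],0],[[0,0,0],0],[[0,0,0],0],[[0,0,-3],0],[[0,0,-4],0],[[0,0,-3],0],[[0,0,0],0],[[0,0,0],0]]' 2 25
python3 - <<'E'
from h import *
p,R=tool();print(p);print(rel(TRAY+.068*EY))
E
```

```text
time: 43.9
ee_pos: [0.4312, -0.3923, 0.0298]
tcp_rot: [-0.151, 3.138, -0.0]
ft_force: [0.8, 0.0, -0.0]
gripper_width: 0.06
grip_force: 0.0
time: 44.9
ee_pos: [0.4305, -0.3923, 0.1294]
tcp_rot: [-0.149, 3.138, -0.001]
ft_force: [-0.5, -0.6, -1.5]
gripper_width: 0.0347
grip_force: 25.0
[ 0.43051584 -0.39231119  0.1293678 ]
[-23.49  23.39]
```

```bash
python3 -m crank '[[[-2.94,2.93,0],0],[[-2.94,2.93,0],0],[[-2.94,2.93,0],0],[[-2.94,2.93,0],0],[[-2.94,2.93,0],0],[[-2.94,2.93,0],0],[[-2.94,2.93,0],0],[[-2.94,2.93,0],0],[[0,0,0],0],[[0,0,0],0]]'; python3 -m crank '[[[0,0,3.5],0],[[0,0,3],0],[[0,0,2],0],[[0,0,0.5],0],[[0,0,0],0],[[0,0,0],0]]'; python3 -m crank '[[[0,0,0],0],[[0,0,0],0],[[0,0,0],0],[[0,0,-4],0],[[0,0,-4],0],[[0,0,-4],0],[[3,0,-3],0],[[4,0,0],0],[[4,-2,0],0],[[4,-2,0],0],[[4,-2,0],0],[[0,0,0],0]]' 4.6
python3 - <<'E'
from h import *
t=cam("top");c=cv2.resize(t["color"][140:280,190:480],None,fx=2.7,fy=2.7,interpolation=cv2.INTER_CUBIC);cv2.imwrite("pics/t9.png",c[...,::-1])
E
```

```text
time: 45.9
ee_pos: [0.642, -0.1357, 0.1272]
tcp_rot: [0.152, -3.135, -0.002]
ft_force: [-0.2, 0.0, -0.7]
gripper_width: 0.0348
grip_force: 25.0
time: 46.5
ee_pos: [0.6426, -0.1373, 0.0401]
tcp_rot: [-0.148, 3.137, -0.0]
ft_force: [-0.5, 0.0, -0.2]
gripper_width: 0.0349
grip_force: 25.0
time: 47.7
ee_pos: [0.4557, -0.216, 0.1898]
tcp_rot: [0.145, -3.138, 0.0]
ft_force: [1.0, 0.2, -0.4]
gripper_width: 0.0464
grip_force: 0.0
```

View pics/t9.png

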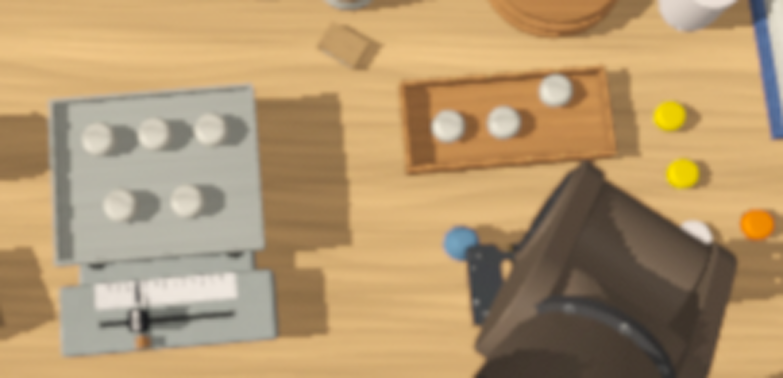

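Five in the pan with the needle at the grip, and three in the tray. The right one (556,90) stands nearer the far wall, so I check that it lies flat inside.

Run:
```python
from h import *
t=cam("top")
corn=cast(t,[[339,171],[414,166],[418,199],[343,204]],.032)[:,:2]
for s in stones(t,.027):
    u,v=s[0]
    if 330<u<430 and 160<v<205:
        d=t["range_z"][int(v)-3:int(v)+5,int(u)-3:int(u)+5]; 
        ray=cv2.undistortPoints(np.float64([[s[0]]]),t["K"],t["dist"])[0,0]
        z=(t["A"]@np.r_[ray,1])[2]*d+t["c"][2]
        print(*s,"z med/min/max",np.median(z).round(4),z.min().round(4),z.max().round(4),"tray frame",(s[2][:2]-TRAY)@np.c_[EX,EY])
c=cv2.resize(t["color"][155:215,330:430],None,fx=8,fy=8,interpolation=cv2.INTER_CUBIC);cv2.imwrite("pics/t10.png",c[...,::-1])
```

```text
[395.4 173.1] 106 [ 0.6878 -0.2579  0.027 ] z med/min/max 0.0272 0.0188 0.0329 tray frame [ 0.03377903 -0.05663389]
[355.6 186.2] 102 [ 0.6447 -0.1356  0.027 ] z med/min/max 0.027 0.0174 0.0319 tray frame [0.00271401 0.06926236]
[376.1 185. ] 105 [ 0.6493 -0.1983  0.027 ] z med/min/max 0.0267 0.0189 0.0323 tray frame [0.00122607 0.00641145]
```

View pics/t10.png

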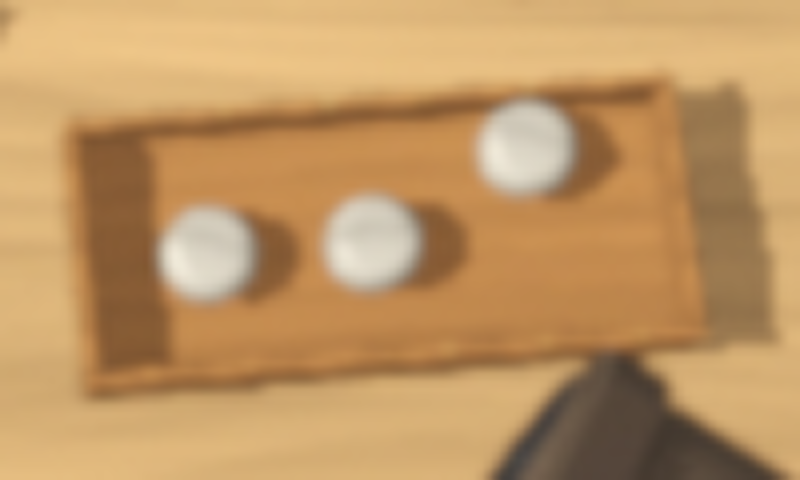

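All three stones lie flat inside the tray, tops at about 27 mm. Handing in.

```bash
python3 -m crank '[[[0,0,0],0],[[0,0,0],0],[[0,0,0],0]]' >/dev/null; python3 -c "
from cell import order
print(order.close_job())"
```

```text
the job is handed in; nothing more can be done
None
```

The job is handed in, with no verdict shown: the grip is at the marker, five stones are in the pan with the needle about 5 mm past the grip, the other three lie flat in the tray, and nothing else was touched.

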